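# Fetch the propeller mould from behind the weights

## Robot

A 6-joint arm with a two-finger parallel gripper is mounted at the origin on the work surface. World frame = base frame: x ahead of the robot, y to its left, z up, the work surface at z = 0. Lengths are in m, angles in rad, forces in N, time in s.
With the tool pointing down it reaches from about 0.325 to 0.775 m from the base axis. Payload 5.5 kg.
Tool frame: the origin (TCP) lies between the finger pads; the fingertips stand 8 mm ahead of it and the grasp point (between the pads) lies 11 mm behind it (tcp_to_tips is the distance from the TCP to the fingertips, in m); z points along the fingers, y is the direction in which the jaws open and shut (so a half turn about z gives the same grasp; the last joint's range is limited). The gripper opens to 88 mm and grips with 3 to 60 N. Pads are 20 mm wide; open, the fingers measure 115 mm over their backs; the gripper's body (75 mm by 178 mm) begins 61 mm behind the grasp point.
Start: joints at [-1.24, 0.091, 1.231, -0, 1.82, -0.057], TCP at [0.227, -0.555, 0.231] pointing down, gripper open.
Joint ranges: [-2.87, 2.87], [-0.86, 2.18], [0.17, 2.46], [-1.51, 4.65], [0.06, 2.69], [-2.65, 2.65]. Speed limits (rad/s): [2.57, 2.57, 3.01, 3.14, 3.14, 3.14].

## Interface

Orientations are given as a unit quaternion [w, x, y, z].
In Python, from bench import * gives the robot as it stands. Calls block until the motion is done:
- move_to(position, orientation): joint-space move of the TCP to a pose.
- move_l(position, speed=0.15, orientation=None): straight line of the TCP; orientation=None keeps the orientation; speed is the mean speed in m/s.
- movej(angles): joint-space move.
- gripper_open() and close(): open the fingers fully, or close them until they stop; the grip force is fixed at half the most.
- hold(seconds).
- inverse_kinematics(position, orientation): joint angles nearest the present ones, or None.
- state(): the state.
- get_image(name): name is "scene" or "top" or "wrist"; returns a dict with "frame" (384x512x3 uint8, blue, green, red), "depth" (384x512 float32, m along the optical axis (not along the pixel's ray), 0 where there is no reading), "camera_matrix" (3x3 intrinsics, pixels), "view" (4x4, takes a point from world to camera coordinates). Camera axes: x right, y up, looking along -z (the intrinsics and any distortion apply to the point x, -y, -z); pixel columns grow to the right and rows downward; lengths in m; the calibration is good to about 2 mm. A picture is of the moment at which its call begins.
A pose or a line that the arm cannot do raises IKError and nothing moves.
- job_done(): hands the job in, once; it reports no verdict.
The state is a dict: "time": time; "joint_pos": joint angles; "dq": joint speeds; "joint_torque": joint torques, N m; "ee_pos": TCP position; "ee_rot": TCP orientation; "ft_force": force on the tool from outside, world axes, zero at the start; "moment": the same for the moment, N m; "finger_gap": finger opening in m.
Only numpy, scipy, OpenCV 4.12 (cv2) and the standard library are available. Lean on these libraries where they do the work, as an engineer would, in place of code of your own. Each camera call takes 0.05 s, during which the arm holds its last target.

## Task

Get the dark propeller mould out from the back of the plywood bay: first stand all three weights upright in the steel side tray, then set the mould upright on the round mark of the terracotta tile, and after that put each weight back, upright and centred, on the disc of its own colour. Let nothing that you move tip over; leave everything released and at rest.

Things in the scene. Friction and masses are not known exactly. Their poses are not given: they have to be found in the camera images.
- weight_blue_mid (a point): blue round weight with a bright steel knob on top: painted body 50 mm diameter, 45 mm high; knob 22 mm diameter, 34 mm high, on the same axis; 79 mm high in all, 0.3 to 0.5 kg. Lift it by the knob. This point is half-way up, 39.5 mm above its underside, z axis up. It starts on the blue disc.
- weight_yellow_mid (a point): yellow round weight with a bright steel knob on top: painted body 50 mm diameter, 45 mm high; knob 22 mm diameter, 34 mm high, on the same axis; 79 mm high in all, 0.3 to 0.5 kg. Lift it by the knob. This point is half-way up, 39.5 mm above its underside, z axis up. It starts on the yellow disc.
- weight_red_mid (a point): red round weight with a bright steel knob on top: painted body 50 mm diameter, 45 mm high; knob 22 mm diameter, 34 mm high, on the same axis; 79 mm high in all, 0.3 to 0.5 kg. Lift it by the knob. This point is half-way up, 39.5 mm above its underside, z axis up. It starts on the red disc.
- mould_mid (a point): the wanted thing: dark grey round mould, 52 mm diameter, 40 mm high, 0.15 to 0.27 kg, with a bright three-bladed propeller showing on its top. This point is its centre, 20 mm above its underside, z axis up. It starts on the floor of the bay against the back, behind the weights, with only 8 to 9 mm free to its neighbours and 7 mm to the back wall.
- pad_blue: blue disc fixed to the floor of the bay, 58 mm diameter, 3 mm thick: the home of the blue weight. Origin at the centre of its underside, so its top is 3 mm above.
- pad_yellow: yellow disc fixed to the floor of the bay, 58 mm diameter, 3 mm thick: the home of the yellow weight. Origin at the centre of its underside, so its top is 3 mm above.
- pad_red: red disc fixed to the floor of the bay, 58 mm diameter, 3 mm thick: the home of the red weight. Origin at the centre of its underside, so its top is 3 mm above.
- bay: fixed plywood storage bay on the bench, open above and to its front (-x of its frame). Origin at bench level, z up. Floor 6 mm thick, from -70 to +75 mm in x and 200 mm wide in y; back wall at x = +68 to +75 mm, 40 mm high; side walls at y = 100 to 106 mm either side, 22 mm high. At the start the mould is at x = +35, y = 0 mm and the three discs at (-25, 0), (+10, +54) and (+10, -54) mm, colours shuffled.
- tray: the side tray: fixed shallow dark steel tray, 250 mm long (its x) by 100 mm wide (its y), rim 14 mm high, walls and floor 4 mm thick. Origin at the centre of its underside, z up. Starts empty and has room for the three weights in a row. It may lie to the left or the right of the bay.
- tile: fixed terracotta tile, 100 by 100 mm, 10 mm thick, with a pale round mark 56 mm in diameter at its centre: the casting place for the mould. Origin at the centre of its underside, z up; the top is 10 mm above. It lies on the other side of the bay from the tray.
Not all that is in view belongs to the job. What is shaped like the part that bears weight_red_mid but green or purple is not meant.

How it is judged:
By the outcome, as a careful person would: the job done as asked, in the order asked, and still so for the second after the job is handed in, with the robot touching nothing.
It also fails if it takes over 136 s, if anything falls off the work surface, if the arm or the gripper's body presses on something with over 40 N, if the wrist force passes 120 N, or if a joint passes its speed limit or range.

## Working session

There is one attempt and no reset: what is moved stays moved. The work goes in short steps, each a Python script; the robot and the scene stay as the last script left them, time stands still between calls to the robot, and variables do not carry over. Pictures are saved under pics/ and viewed, and the job is handed in when it is done.

```bash
ls; mkdir -p pics; python3 - <<'E'
from bench import *
import cv2,numpy as np
s=state();print(s['time'],s['ee_pos'],s['ee_rot'],s['finger_gap'])
for n in ['scene','top','wrist']:
    g=get_image(n);cv2.imwrite(f'pics/{n}0.png',g['frame']);np.savez(f'pics/{n}0.npz',**g)
    print(n,g['camera_matrix'].tolist(),np.round(g['view'],4).tolist(), (g['depth']>0).mean(), [k for k in g])
E
```

```text
pics
0.0 [ 0.22679431 -0.55518047  0.2295194 ] [-9.57709338e-04  9.81262569e-01  1.92672872e-01 -1.31058349e-04] 0.08770145925790844
scene [[354.575989025308, 0.0, 256.7650394175264], [0.0, 354.575989025308, 195.74976646461698], [0.0, 0.0, 1.0]] [[-0.5233, 0.852, -0.0176, 0.2983], [-0.4851, -0.2809, 0.8281, 0.2495], [0.7006, 0.4419, 0.5603, -1.4242], [0.0, 0.0, 0.0, 1.0]] 0.9962209065755209 ['frame', 'depth', 'camera_matrix', 'view']
top [[439.63124697562716, 0.0, 263.18953799545466], [0.0, 439.63124697562716, 193.55916610029277], [0.0, 0.0, 1.0]] [[0.0164, -0.9999, -0.0042, -0.0212], [0.9981, 0.0162, 0.0587, -0.621], [-0.0586, -0.0051, 0.9983, -1.0027], [0.0, 0.0, 0.0, 1.0]] 0.9958343505859375 ['frame', 'depth', 'camera_matrix', 'view']
wrist [[294.57430226655794, 0.0, 257.6665778208192], [0.0, 294.57430226655794, 191.41342166390584], [0.0, 0.0, 1.0]] [[0.3783, -0.9257, -0.0006, -0.6], [0.8928, 0.365, -0.2639, 0.0317], [0.2445, 0.0993, 0.9646, -0.3893], [0.0, 0.0, 0.0, 1.0]] 0.9962972005208334 ['frame', 'depth', 'camera_matrix', 'view']
```

View pics/top0.png

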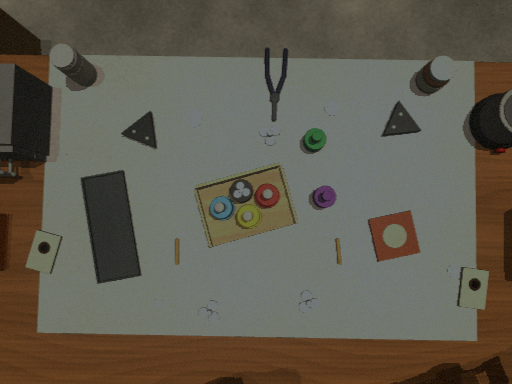

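View pics/scene0.png

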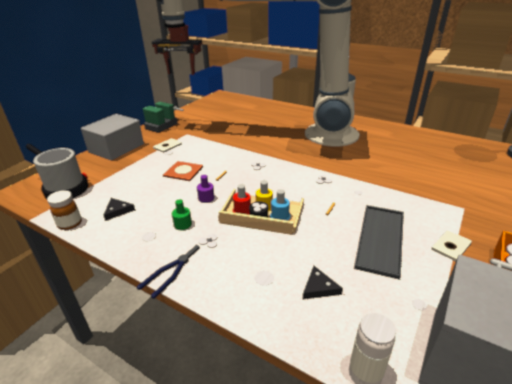

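The top view shows the bay at about (245,205): the mould is at the back (241,190), with yellow at the front (247,216), blue on the left (221,208) and red on the right (267,195). The tray is on the left (112,226) and the tile on the right (394,236). Knobbed lookalikes are green (315,140) and purple (324,197), both outside the bay. The meant red weight is at (267,195), inside the bay on the red disc.

```bash
cat > h.py <<'E'
import cv2,numpy as np
def ray(g,u,v):
    K=g['camera_matrix'];V=g['view'];R=V[:3,:3];t=V[:3,3]
    c=-R.T@t
    d=np.array([(u-K[0,2])/K[0,0],-(v-K[1,2])/K[1,1],-1.])
    return c,R.T@d
def onz(g,u,v,z):
    c,d=ray(g,u,v);return c+d*(z-c[2])/d[2]
def proj(g,p):
    K=g['camera_matrix'];V=g['view'];q=V[:3,:3]@np.array(p)+V[:3,3]
    return np.array([K[0,2]+K[0,0]*q[0]/-q[2],K[1,2]+K[1,1]*-q[1]/-q[2]])
E
python3 - <<'E'
from h import *
g=dict(np.load('pics/top0.npz'))
for n,u,v,z in [('yellow',247,216,.088),('blue',221,208,.088),('red',267,195,.088),('mould',241,190,.046),('tray',112,226,.014),('tile',394.5,236,.01)]:
    print(n,onz(g,u,v,z).round(4))
hsv=cv2.cvtColor(g['frame'],cv2.COLOR_BGR2HSV)
print('tray corners')
for m,lo,hi,z,nm in [(cv2.inRange(hsv,(0,0,0),(180,255,75)),0,0,.014,'tray'),(cv2.inRange(hsv,(0,120,90),(12,255,255)),0,0,.01,'tile')]:
    cs,_=cv2.findContours(m,cv2.RETR_EXTERNAL,cv2.CHAIN_APPROX_NONE)
    for c in cs:
        a=cv2.contourArea(c)
        if 1000<a<8000:
            P=np.array([onz(g,*p[0],z)[:2] for p in c]).astype(np.float32)
            print(nm,a,cv2.minAreaRect(c),cv2.minAreaRect(P))
w=dict(np.load('pics/wrist0.npz'));V=w['view'];cp=-V[:3,:3].T@V[:3,3]
from scipy.spatial.transform import Rotation as Ro
q=[-9.57709338e-04,9.81262569e-01,1.92672872e-01,-1.31058349e-04]
R=Ro.from_quat(q[1:]+q[:1]).as_matrix()
print('cam in tcp',R.T@(cp-np.array([0.22679431,-0.55518047,0.2295194])),'view dir',R.T@(-V[2,:3]))
print(R)
im=g['frame'][140:290,60:440];cv2.imwrite('pics/crop0.png',cv2.resize(im,None,fx=2.1,fy=2.1,interpolation=cv2.INTER_CUBIC))
E
```

```text
yellow [0.5681 0.0227 0.088 ]
blue [0.5844 0.0791 0.088 ]
red [ 0.6142 -0.0197  0.088 ]
mould [0.6269 0.039  0.046 ]
tray [0.5403 0.3391 0.014 ]
tile [ 0.5279 -0.3179  0.01  ]
tray corners
tray 1617.5 ((451.0, 368.5), (120.0, 29.0), -0.0) ((0.2299424111843109, -0.44397926330566406), (0.06453283876180649, 0.27231451869010925), 1.0294432640075684)
tray 4640.0 ((110.48206329345703, 226.26287841796875), (108.42098999023438, 45.106285095214844), 80.90972137451172) ((0.540452778339386, 0.34294942021369934), (0.25066837668418884, 0.10435895621776581), 11.377154350280762)
tray 1927.5 ((486.78863525390625, 121.91189575195312), (64.7266845703125, 47.940528869628906), 88.66777801513672) ((0.8001664280891418, -0.5335261821746826), (0.15489505231380463, 0.11227836459875107), 0.36824455857276917)
tray 3978.5 ((25.879308700561523, 124.55172729492188), (49.502662658691406, 119.73421478271484), 3.3664608001708984) ((0.7778607606887817, 0.5511130094528198), (0.11689162254333496, 0.2846205532550812), 89.23086547851562)
tray 1370.0 ((25.37510871887207, 31.746326446533203), (52.12451934814453, 45.98011779785156), 1.6846843957901) ((0.9996237754821777, 0.5638266801834106), (0.12816749513149261, 0.11238031834363937), 89.13720703125)
tray 1099.0 ((480.0, 19.0), (38.0, 62.0), 90.0) ((1.0464951992034912, -0.5209841728210449), (0.09283941239118576, 0.14698666334152222), 0.8196926116943359)
tile 1709.0 ((394.21173095703125, 235.45291137695312), (43.06070327758789, 41.86758041381836), 77.47119140625) ((0.5292266607284546, -0.3170835077762604), (0.09878934919834137, 0.09736422449350357), 12.745108604431152)
cam in tcp [ 0.07222831  0.00024268 -0.15394612] view dir [-0.26398046  0.00132319  0.96452712]
[[ 9.25754294e-01  3.78125104e-01 -6.26254522e-04]
 [ 3.78125606e-01 -9.25752494e-01  1.82902587e-03]
 [ 1.11843913e-04 -1.93003143e-03 -9.99998131e-01]]
```

View pics/crop0.png

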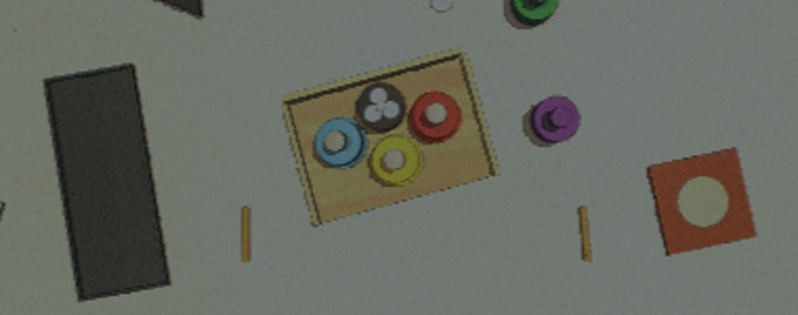

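The crop confirms the layout. Green and purple both stand outside the bay, and the red weight with the steel knob is inside. Next I'll take a close wrist view for precision.

```bash
cat >> h.py <<'E'
from scipy.spatial.transform import Rotation as Ro
def quat(yaw):
    R=Ro.from_euler('z',yaw).as_matrix()@np.diag([1.,-1,-1])
    q=Ro.from_matrix(R).as_quat();return [float(q[3]),float(q[0]),float(q[1]),float(q[2])]
E
python3 - <<'E'
from bench import *
from h import *
for d in (15,105,-75):
    print(d,inverse_kinematics([.59,.03,.25],quat(np.radians(d))))
move_to([.575,.03,.26],quat(np.radians(-75)))
s=state();print(s['time'],s['ee_pos'])
g=get_image('wrist');cv2.imwrite('pics/w1.png',g['frame']);np.savez('pics/w1.npz',**g)
E
```

```text
15 [-6.78088197e-03  7.08944980e-02  1.21766280e+00 -4.44089210e-16
  1.85303535e+00  1.30221606e+00]
105 [-6.78088197e-03  7.08944980e-02  1.21766280e+00 -4.44089210e-16
  1.85303535e+00 -2.68580270e-01]
-75 NoneTraceback (most recent call last):
  File "<stdin>", line 5, in <module>
bench.IKError: the arm cannot take that pose within its joint ranges
```

```bash
python3 - <<'E'
from bench import *
from h import *
move_to([.585,.05,.26],quat(np.radians(105)))
s=state();print(s['time'],s['ee_pos'],s['joint_pos'])
g=get_image('wrist');cv2.imwrite('pics/w1.png',g['frame']);np.savez('pics/w1.npz',**g)
E
```

```text
2.65 [0.58506415 0.04908513 0.25990191] [ 2.59047045e-02  6.43713916e-02  1.20688443e+00 -2.62356891e-04
  1.87049371e+00 -2.34473776e-01]
```

View pics/w1.png

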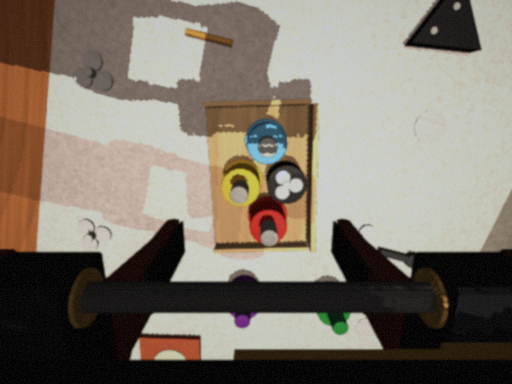

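```bash
python3 - <<'E'
from h import *
g=dict(np.load('pics/w1.npz'))
im=g['frame'][90:260,190:340];cv2.imwrite('pics/w1c.png',cv2.resize(im,None,fx=4.5,fy=3.5,interpolation=cv2.INTER_CUBIC) if 0 else cv2.resize(im,None,fx=3.5,fy=3.5,interpolation=cv2.INTER_CUBIC))
d=g['depth']
# world height map
H,W=d.shape;K=g['camera_matrix'];V=g['view'];R=V[:3,:3];t=V[:3,3]
u,v=np.meshgrid(np.arange(W),np.arange(H))
pc=np.stack([(u-K[0,2])/K[0,0]*d,-(v-K[1,2])/K[1,1]*d,-d],-1)
P=(pc-t)@R
hsv=cv2.cvtColor(g['frame'],cv2.COLOR_BGR2HSV)
roi=np.zeros((H,W),bool);roi[90:260,200:325]=1
print('floor z',np.median(P[30:60,330:400,2]), 'bay floor',np.median(P[215:235,222:240,2]))
m=(roi&(P[...,2]>.080)&(P[...,2]<.1)).astype(np.uint8)
n,l,st,c=cv2.connectedComponentsWithStats(m)
for i in range(1,n):
    if st[i,4]>30:
        q=P[l==i];print(st[i],c[i].round(1),np.median(q[:,2]).round(4),q[:,:2].mean(0).round(4),onz(g,*c[i],.088).round(4))
E
```

```text
floor z 0.0005196461051625531 bay floor 0.0059952255668311236
[258 137  20  20 303] [267.3 146.7] 0.0878 [0.587 0.084] [0.587  0.0841 0.088 ]
[229 185  19  19 280] [238.3 193.9] 0.0878 [0.5691 0.0233] [0.5691 0.0234 0.088 ]
[260 227  18  19 270] [268.6 236.5] 0.0877 [ 0.617 -0.019] [ 0.6169 -0.0186  0.088 ]
```

View pics/w1c.png

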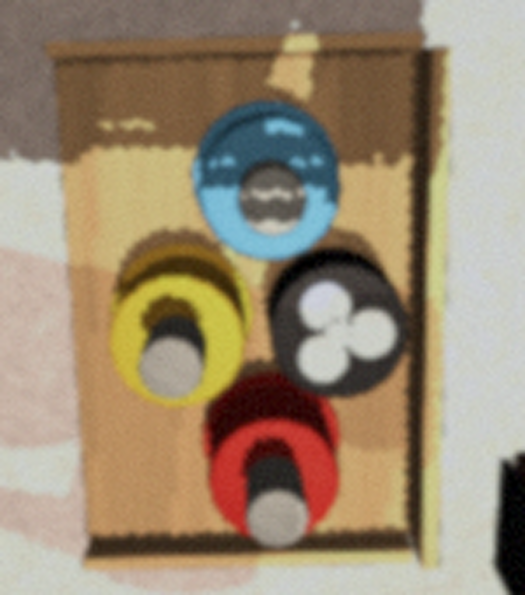

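Knob tops from depth: blue (0.587,0.084), yellow (0.569,0.023), red (0.617,-0.019). These match the nominal layout to within 1 mm, giving a bay yaw of about 16.2° and the mould near (0.626,0.0395). I'll start with yellow.

```bash
cat >> h.py <<'E'
BY=np.radians(16.2); TY=np.radians(10)
KN=dict(blue=(.587,.084),yellow=(.5691,.0233),red=(.617,-.019))
tc=np.array([.5405,.342]);ta=np.array([np.cos(TY),np.sin(TY)])
SL=dict(yellow=tc+.078*ta,blue=tc,red=tc-.078*ta)
QB=quat(BY+np.pi/2);QT=quat(np.radians(40))
E
cat > pp.py <<'E'
from bench import *
from h import *
def rep(n):
    s=state();print(n,round(s['time'],2),np.round(s['ee_pos'],4),'gap',round(s['finger_gap'],4),'F',np.round(s['ft_force'],1),flush=True)
def pick(xy,q,z,zh=.17):
    move_to([*xy,zh],q); move_l([*xy,z+.0],.12); hold(.3); rep('at'); close(); rep('closed'); move_l([*xy,zh],.15); rep('up')
def place(xy,q,z,zh=.17):
    move_to([*xy,zh],q); hold(.3); move_l([*xy,z+.015],.15); move_l([*xy,z],.03); hold(.3); rep('down'); gripper_open(); rep('open'); move_l([*xy,zh],.2)
E
python3 - <<'E'
from pp import *
pick(KN['yellow'],QB,.065)
g=get_image('wrist');cv2.imwrite('pics/w2.png',g['frame'])
place(SL['yellow'],QT,.061)
g=get_image('wrist');cv2.imwrite('pics/w3.png',g['frame'])
rep('end')
E
python3 -c "
import cv2,numpy as np
cv2.imwrite('pics/w23.png',cv2.resize(np.hstack([cv2.imread('pics/w2.png'),cv2.imread('pics/w3.png')]),(800,300)))"
```

```text
at 4.49 [0.5694 0.0233 0.0656] gap 0.0881 F [-0.4 -0.3  0.4]
closed 5.53 [0.569  0.0233 0.0649] gap 0.0214 F [ 0.3  0.9 -0.9]
up 6.38 [0.5685 0.0233 0.1684] gap 0.0217 F [ 0.2  0.4 -4.1]
down 9.91 [0.6173 0.3556 0.0611] gap 0.0214 F [-0.3 -0.2 -3.5]
open 11.02 [0.6173 0.3555 0.061 ] gap 0.0878 F [-0.4  0.7 -0. ]
end 11.76 [0.6167 0.3552 0.1674] gap 0.0882 F [-0.3  0.5 -0.3]
```

View pics/w23.png

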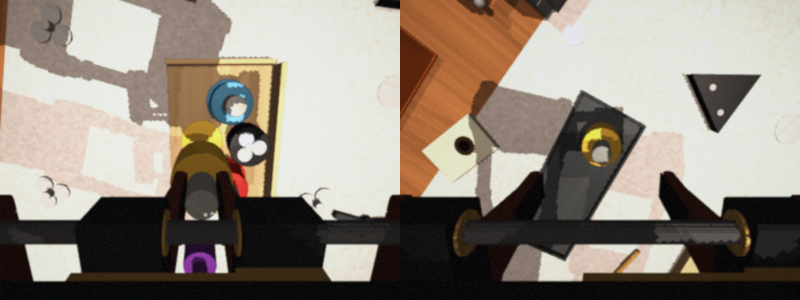

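Yellow is lifted (left) and stands upright in the tray (right, ~(600,145)). Blue and red next.

```bash
python3 - <<'E'
from pp import *
for c in ('blue','red'):
    pick(KN[c],QB,.065); place(SL[c],QT,.060)
move_to([.54,.20,.26],QB);hold(.4)
g=get_image('wrist');cv2.imwrite('pics/w4.png',g['frame']);np.savez('pics/w4.npz',**g)
move_to([.575,.045,.26],QB);hold(.4)
g=get_image('wrist');cv2.imwrite('pics/w5.png',g['frame']);np.savez('pics/w5.npz',**g)
rep('end')
E
python3 -c "
import cv2,numpy as np
cv2.imwrite('pics/w45.png',cv2.resize(np.hstack([cv2.imread('pics/w4.png'),cv2.imread('pics/w5.png')]),(800,300)))"
```

```text
at 14.47 [0.5873 0.084  0.0656] gap 0.0877 F [ 0.5 -0.1  0.5]
closed 15.5 [0.5871 0.084  0.065 ] gap 0.0212 F [-0.2  0.1 -0.5]
up 16.35 [0.5864 0.0839 0.1684] gap 0.0217 F [ 0.5 -0.4 -4.2]
down 19.79 [0.5405 0.342  0.0599] gap 0.0214 F [-0.6 -0.1 -3.7]
open 20.9 [0.5405 0.342  0.06  ] gap 0.0878 F [0.2 0.7 0.6]
at 24.47 [ 0.6173 -0.0191  0.0656] gap 0.0879 F [ 0.3 -0.4  0.3]
closed 25.5 [ 0.617 -0.019  0.065] gap 0.0215 F [ 0.1  0.1 -0.4]
up 26.35 [ 0.6164 -0.0189  0.1684] gap 0.0216 F [ 0.3 -0.8 -3.2]
down 29.97 [0.4637 0.3284 0.0599] gap 0.021 F [-0.2 -0.2 -2.3]
open 31.07 [0.4637 0.3284 0.06  ] gap 0.0873 F [ 0.3  0.4 -0.6]
end 34.63 [0.5749 0.0457 0.26  ] gap 0.0879 F [-0.6 -0.4  0.1]
```

View pics/w45.png

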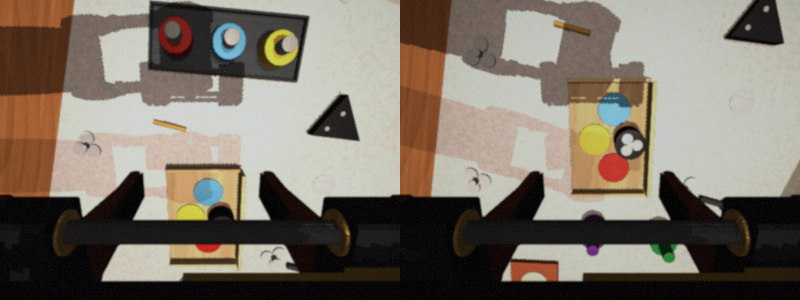

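All three weights stand in the tray (left). The discs and the mould are now clear (right). I'll measure them along with the tile mark.

```bash
cat >> h.py <<'E'
def cloud(g):
    d=g['depth'];H,W=d.shape;K=g['camera_matrix'];V=g['view']
    u,v=np.meshgrid(np.arange(W),np.arange(H))
    pc=np.stack([(u-K[0,2])/K[0,0]*d,-(v-K[1,2])/K[1,1]*d,-d],-1)
    return (pc-V[:3,3])@V[:3,:3]
HU=dict(blue=((95,70,60),(125,255,255)),yellow=((22,120,80),(34,255,255)),red=((0,150,60),(8,255,255)))
def rays(g,pts,z): return np.array([onz(g,u,v,z)[:2] for u,v in pts],np.float32)
E
python3 - <<'E'
from h import *
g=dict(np.load('pics/w5.npz'));P=cloud(g);hsv=cv2.cvtColor(g['frame'],cv2.COLOR_BGR2HSV)
reg=(abs(P[...,0]-.60)<.08)&(abs(P[...,1]-.033)<.11)
for c,(lo,hi) in HU.items():
    m=cv2.inRange(hsv,lo,hi)*reg.astype(np.uint8)
    m=cv2.morphologyEx(m,cv2.MORPH_OPEN,np.ones((3,3)))
    k=max(cv2.findContours(m,0,1)[0],key=cv2.contourArea)
    r=rays(g,cv2.convexHull(k)[:,0],.009);print(c,cv2.minEnclosingCircle(r),cv2.boundingRect(k),'knob',KN[c])
m=(reg&(P[...,2]>.040)&(P[...,2]<.052)&(P[...,0]<.655)&(abs(P[...,1]-.0395)<.045)&(abs(P[...,0]-.626)<.035)).astype(np.uint8)
n,l,st,ce=cv2.connectedComponentsWithStats(m)
i=1+np.argmax(st[1:,4]);k=cv2.findContours((l==i).astype(np.uint8),0,1)[0][0]
print('mould',st[i],cv2.minEnclosingCircle(rays(g,k[:,0],.046)),P[l==i].mean(0))
t=dict(np.load('pics/top0.npz'));h=cv2.cvtColor(t['frame'],cv2.COLOR_BGR2HSV)
for lo,hi,nm in [((0,120,60),(14,255,255),'tile'),((15,10,120),(50,110,255),'mark')]:
    m=cv2.inRange(h,lo,hi);mm=np.zeros_like(m);mm[205:268,362:425]=m[205:268,362:425]
    if nm=='tile': mask=mm
    else:
        hull=cv2.convexHull(cv2.findNonZero(mask));zz=np.zeros_like(m);cv2.fillConvexPoly(zz,hull,255);mm=cv2.erode(zz,np.ones((3,3)))&~cv2.dilate(mask,np.ones((1,1)))
    k=max(cv2.findContours(mm,0,1)[0],key=cv2.contourArea)
    r=rays(t,k[:,0],.010);print(nm,cv2.minAreaRect(r),cv2.minEnclosingCircle(r))
E
```

```text
blue ((0.5869654417037964, 0.08345817029476166), 0.028139600530266762) (254, 120, 41, 41) knob (0.587, 0.084)
yellow ((0.568935751914978, 0.02277277410030365), 0.02921205572783947) (229, 159, 41, 40) knob (0.5691, 0.0233)
red ((0.6177083253860474, -0.018810568377375603), 0.02871895022690296) (254, 196, 39, 37) knob (0.617, -0.019)
mould [ 274  165   41   39 1225] ((0.6256967782974243, 0.039805762469768524), 0.02615201659500599) [0.6254791  0.04004112 0.04603352]
tile ((0.5289971232414246, -0.3159745931625366), (0.09893985837697983, 0.09948871284723282), 12.858819961547852) ((0.5295570492744446, -0.3161659836769104), 0.06842800229787827)
mark ((0.5290367007255554, -0.31676870584487915), (0.05326492711901665, 0.05585460364818573), 0.9450312256813049) ((0.5290422439575195, -0.3171469271183014), 0.02887554094195366)
```

The discs agree with the knob positions to within 1 mm. The mould is at (0.6257,0.0398) and the mark at (0.529,-0.3165). I'll pick the mould with the jaws across the bay, then check the tile with the wrist camera before placing.

```bash
python3 - <<'E'
from pp import *
pick((.6257,.0398),quat(BY),.0215,.20)
q=quat(np.radians(100))
move_to([.529,-.40,.24],q);hold(.4);rep('look')
g=get_image('wrist');cv2.imwrite('pics/w6.png',g['frame']);np.savez('pics/w6.npz',**g)
h=cv2.cvtColor(g['frame'],cv2.COLOR_BGR2HSV);P=cloud(g)
reg=((abs(P[...,0]-.529)<.065)&(abs(P[...,1]+.317)<.065)&(abs(P[...,2]-.01)<.006)).astype(np.uint8)
m=cv2.inRange(h,(0,110,40),(16,255,255))*reg
k=max(cv2.findContours(m,0,1)[0],key=cv2.contourArea)
print('tile',cv2.minAreaRect(rays(g,k[:,0],.01)),cv2.boundingRect(k))
hull=cv2.convexHull(k);z=np.zeros_like(m);cv2.fillConvexPoly(z,hull,255)
mk=cv2.erode(z,np.ones((7,7)))&~m
k=max(cv2.findContours(mk,0,1)[0],key=cv2.contourArea);print('mark',cv2.minEnclosingCircle(rays(g,k[:,0],.01)))
E
```

```text
at 37.96 [0.6259 0.0398 0.0218] gap 0.0882 F [-0.6 -0.8 -0. ]
closed 38.61 [0.6257 0.0398 0.0215] gap 0.0514 F [-0.2 -0.8 -0.1]
up 39.95 [0.6252 0.0398 0.1984] gap 0.0513 F [-0.8 -0.4 -3.4]
look 42.23 [ 0.5292 -0.3998  0.24  ] gap 0.0516 F [-0.4  0.  -2.2]
tile ((0.5292109251022339, -0.31768152117729187), (0.09804091602563858, 0.09877045452594757), 12.965001106262207) (227, 59, 82, 86)
mark ((0.5302059054374695, -0.3174583613872528), 0.02884700708091259)
```

View pics/w6.png

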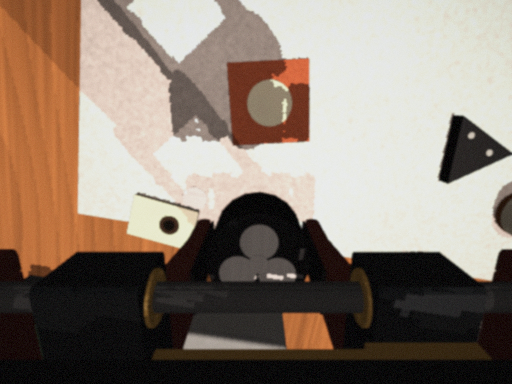

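The mould is held and level, and the tile mark is at pixel (270,103), world (0.5295,-0.3174). I'll place it.

```bash
python3 - <<'E'
from pp import *
q=quat(np.radians(100))
place((.5294,-.3173),q,.0258,.18)
move_to([.529,-.40,.24],q);hold(.3)
g=get_image('wrist');cv2.imwrite('pics/w7.png',g['frame']);P=cloud(g)
reg=((abs(P[...,0]-.529)<.05)&(abs(P[...,1]+.317)<.05)&(abs(P[...,2]-.05)<.005)).astype(np.uint8)
k=max(cv2.findContours(reg,0,1)[0],key=cv2.contourArea);print('mould',cv2.minEnclosingCircle(rays(g,k[:,0],.05)),P[reg>0].mean(0))
move_to([.54,.19,.24],QB);hold(.4)
g=get_image('wrist');cv2.imwrite('pics/w8.png',g['frame']);P=cloud(g)
for c in SL:
    m=((np.hypot(P[...,0]-SL[c][0],P[...,1]-SL[c][1])<.025)&(P[...,2]>.078)&(P[...,2]<.09)).astype(np.uint8)
    k=max(cv2.findContours(m,0,1)[0],key=cv2.contourArea);print(c,SL[c],cv2.minEnclosingCircle(rays(g,k[:,0],.083)),P[m>0].mean(0))
rep('end')
E
python3 -c "
import cv2,numpy as np
cv2.imwrite('pics/w78.png',cv2.resize(np.hstack([cv2.imread('pics/w7.png'),cv2.imread('pics/w8.png')]),(800,300)))"
```

```text
down 45.09 [ 0.5294 -0.3173  0.0258] gap 0.0518 F [-0.3  0.3 -2.2]
open 45.83 [ 0.5294 -0.3173  0.0258] gap 0.0875 F [-0.2 -0.8  0.2]
mould ((0.5294368267059326, -0.3178785741329193), 0.025697754696011543) [ 0.52942356 -0.31730775  0.04998665]
yellow [0.617315   0.35554456] ((0.6159466505050659, 0.35349366068840027), 0.011696185916662216) [0.61613923 0.35381595 0.08246122]
blue [0.5405 0.342 ] ((0.5403834581375122, 0.34072041511535645), 0.01113972906023264) [0.54065063 0.34081844 0.08250834]
red [0.463685   0.32845544] ((0.46369820833206177, 0.3265056610107422), 0.011038361117243767) [0.46366028 0.32670978 0.08254073]
end 50.16 [0.5401 0.1899 0.24  ] gap 0.0878 F [-0.1  0.1 -0.4]
```

View pics/w78.png

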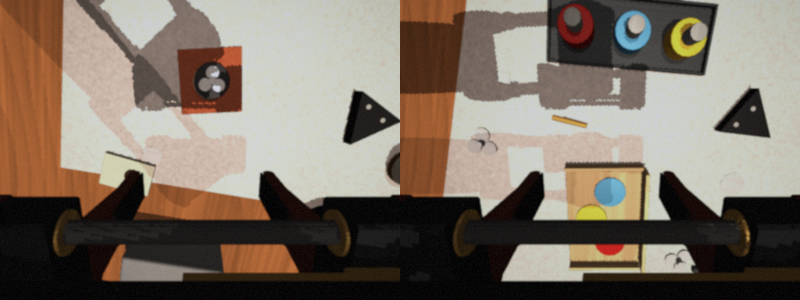

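The mould stands centred and level on the mark: centre (0.5294,-0.3173), top at z 0.050. Now the weights go back, with yellow last.

```bash
python3 - <<'E'
from pp import *
for c in ('red','blue','yellow'):
    pick(SL[c],QT,.060); place(KN[c],QB,.0655)
move_to([.585,.045,.26],QB);hold(.4)
g=get_image('wrist');cv2.imwrite('pics/w9.png',g['frame']);np.savez('pics/w9.npz',**g);P=cloud(g)
for c in KN:
    m=((np.hypot(P[...,0]-KN[c][0],P[...,1]-KN[c][1])<.025)&(P[...,2]>.083)&(P[...,2]<.095)).astype(np.uint8)
    print(c,KN[c],P[m>0].mean(0).round(4))
rep('end')
move_to([.45,-.18,.3],QB);hold(.3)
g=get_image('top');cv2.imwrite('pics/top1.png',g['frame'])
rep('park')
E
python3 -c "
import cv2
cv2.imwrite('pics/w9c.png',cv2.resize(cv2.imread('pics/w9.png')[90:260,190:340],None,fx=3.5,fy=3.5,interpolation=cv2.INTER_CUBIC))"
```

```text
at 52.82 [0.4639 0.3286 0.0606] gap 0.0881 F [-0.6 -0.1  0.2]
closed 53.85 [0.4637 0.3284 0.06  ] gap 0.0214 F [ 0.2 -0.3  0.4]
up 54.73 [0.4632 0.3281 0.1685] gap 0.0218 F [-0.8 -0.1 -3.7]
down 58.32 [ 0.617  -0.019   0.0655] gap 0.0217 F [ 0.6 -0.5 -4.2]
open 59.42 [ 0.617  -0.019   0.0655] gap 0.0878 F [-1.   0.7  0.8]
at 63.01 [0.5408 0.3422 0.0606] gap 0.0877 F [-0.4 -0.2 -0.4]
closed 64.04 [0.5405 0.342  0.06  ] gap 0.0215 F [-0.5 -0.2 -0.3]
up 64.92 [0.54   0.3417 0.1683] gap 0.0214 F [-0.3 -0.2 -6. ]
down 68.33 [0.587  0.084  0.0655] gap 0.0214 F [ 0.7 -0.2 -4.3]
open 69.44 [0.587  0.084  0.0655] gap 0.0877 F [-0.  -0.8  0.3]
at 72.87 [0.6175 0.3557 0.0607] gap 0.0878 F [-0.2 -0.3  0.3]
closed 73.9 [0.6173 0.3556 0.06  ] gap 0.0215 F [ 0.2  0.4 -0.5]
up 74.78 [0.6169 0.3553 0.1681] gap 0.0216 F [-0.1  1.4 -3.9]
down 78.24 [0.5691 0.0233 0.0655] gap 0.0212 F [-0.1  0.3 -3. ]
open 79.35 [0.5691 0.0233 0.0655] gap 0.0881 F [-0.3  0.4 -0.5]
blue (0.587, 0.084) [0.587  0.0838 0.0877]
yellow (0.5691, 0.0233) [0.5694 0.023  0.0877]
red (0.617, -0.019) [ 0.6173 -0.0194  0.0877]
end 80.94 [0.5848 0.0449 0.2594] gap 0.088 F [-0.1 -0.1  0.4]
park 82.33 [ 0.4504 -0.1795  0.2997] gap 0.0879 F [ 0.3 -0.1 -0.1]
```

View pics/w9c.png

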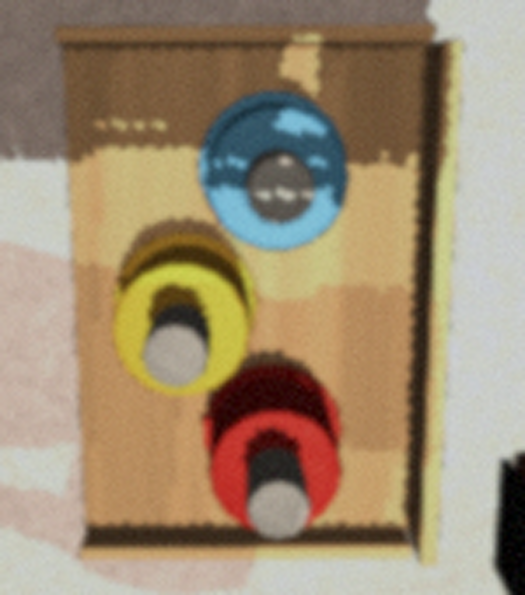

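View pics/top1.png

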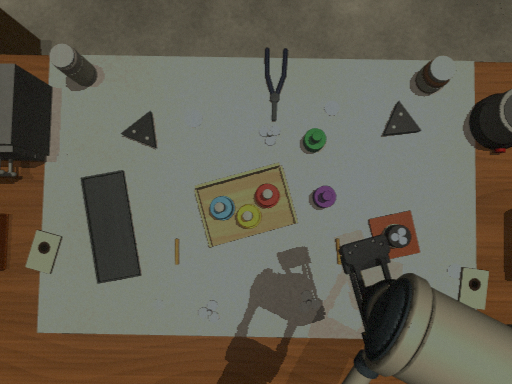

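Each weight stands on its own disc, at (221,208), (247,216) and (267,195). All knob tops read z 0.0877, within 1 mm of the disc centres. The mould is on the tile at (399,237), the tray is empty, and the gripper is open and clear of everything.

```bash
python3 -c "
from bench import *
hold(.5);print(state()['time']);print(job_done())"
```

```text
82.825
the job is handed in; nothing more can be done
None
```

The job is done and handed in at 82.8 s of the 136 s allowed. I moved yellow, blue and red into the tray by their knobs and set the mould on the tile mark. Each weight then went back on the disc of its own colour.

**Mould:** after release the wrist camera put it within about 1 mm of the mark's centre, with its top level at z = 0.050.

**Weights:** all three stand upright with knob tops at z = 0.0877. They are within about 1 mm of the measured disc centres.

**Forces and state:** wrist force at my checkpoints stayed at about 6 N or less, and everything was released and at rest. No check failed. The one disagreement was in the tray, where camera readings of the knobs differed from the release points by 1–2 mm. I put that down mostly to camera error near the image edge, and the re-grasps and placings came out right.

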